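Fetch an opened glass ampoule from under the riser with a trigger reacher

TASK

An opened glass ampoule with a sharp snapped neck has rolled under the clear acrylic riser. Take the reacher by its grip and trigger, reach in and squeeze the trigger gently so its jaws close on the ampoule under the riser without cracking the glass, bring it out and lay it in the steel sharps tray without dropping it. Then lay the reacher flat on the worktop; never touch the ampoule with the robot itself, and leave the riser, the tray and everything else where they are.

Things in the scene. Friction and masses are not known exactly. Their poses are not given: they have to be found in the camera images.
- reacher: Trigger reacher (pick-up tool, 0.185 kg, black, orange trigger and jaws) lying flat on its side. Origin: underside, midway between back of grip and front of trigger. x points along the tube to the jaws, y to the tube's side, z up. Housing x -30..66, y 33..59, z 0..30 mm; tube 14 mm thick along x at y 46, z 15; head x 139..165, 36 mm wide, z 6..24; jaw tips at x 226. Mass centre near x 28, y 20 mm.
- reacher_squeeze (a point): Where to pinch from above, closing along the reacher's x; 15 mm above its origin. Grip bar: x -26..-6, y -48..33, z 0..30 mm. Trigger bar: x 14..26 (out), y -27..27, z 3..27 mm; it slides towards the grip. Over both: 52 mm with the trigger out, 38 mm fully squeezed. Fingers stopped at a 48 to 50 mm opening hold the reacher by its spring, the jaws nearly fully open.
- reacher_jaws (a point): Point midway between the two rubber jaw pads, at x 212, y 46, z 13 mm of the reacher. Pads 30 mm long, 20 mm high, 4 to 24 mm above the reacher's underside. Open, the pads stand 50 mm apart here and the jaws measure 73 mm over their tips.
- trigger (a joint): Trigger travel in m: 0 out (jaws open), 0.014 fully squeezed (jaws shut); the pads meet the 18 mm ampoule at about 0.009. Its return spring needs 9 N to start, about 13.5 N at 0.009 and 16 N at the end.
- jaw_left (a joint): Angle of one jaw in rad: 0 open, 0.45 shut; both jaws close together as the trigger is squeezed. Each pad presses with about 0.27 of the squeeze beyond the spring: 5 to 15 N beyond the spring holds the ampoule surely, about 37 N beyond it cracks the glass.
- ampoule: Opened amber glass ampoule with a white band, about 16 g, lying on its side: body 18 mm thick, 44 mm long, then a snapped neck 8 mm thick reaching 40 mm from the middle. Origin: on its axis at mid body. x runs along it to the neck, which points into the gap. It rolls if nudged sideways and turns to lie along the pads that grip it. It cracks at 20 N summed over both pads.
- riser: Loose clear acrylic riser, 280 mm wide (y), 150 mm deep (x), 66 mm tall, walls 5 mm: a top, two side panels and a back panel at +x; open to the front (-x). The gap is 61 mm high and 270 mm wide. Origin: under its centre. Three small things stand on it.
- riser_front (a point): Middle of the riser's open front edge, at worktop height; the gap runs from here along the riser's x.
- sharps_tray: Stainless tray, 122 mm (x) by 197 mm (y) over the rim, 22 mm high; inside floor 112 by 186 mm, 2 mm above the worktop. Origin: under its centre.
- face_cream: Pink and white cream jar, 53 mm across, 50 mm tall, on the right of the riser. Origin under its centre.
- serum: Amber bottle with black cap, 31 mm across, 88 mm tall, on the left of the riser. Origin under its centre.
- carton: Ampoule carton 32x78x20 mm lying on the riser. Origin under its centre.
- bowl: Mauve mask bowl, 113 mm across, 48 mm tall, on the worktop right of the tray. Origin under its centre.

How it is judged:
On the way, in this order (a step that is already met when the one before it is completed fails the run):
1. the reacher's jaws are closed on the ampoule while it is still under the riser (distance between reacher_jaws and ampoule below 0.03 m and contact force between reacher and ampoule above 1 N and value of joint trigger above 0.006 m and x of ampoule in the frame of riser above -0.06 m), for 0.2 s.
2. the ampoule is carried in the jaws, clear of the riser and off the worktop (distance between reacher_jaws and ampoule below 0.03 m and height (world z) of ampoule above 0.03 m and x of ampoule in the frame of riser below -0.1 m), for 0.2 s.
At the end, for the whole second after the job is handed in: The ampoule lies at rest on the floor of the sharps tray (its middle within the rim, under 20 mm above the tray's underside). The reacher lies flat on the worktop (within 12 mm of it and 0.12 rad of level), at rest, touching neither the ampoule nor the tray (x of ampoule in the frame of sharps_tray between -0.054 and 0.054 m and y of ampoule in the frame of sharps_tray between -0.091 and 0.091 m and z of ampoule in the frame of sharps_tray below 0.02 m and linear speed of each of ampoule, reacher below 0.02 m/s and height (world z) of reacher between -0.01 and 0.012 m and angle between reacher's own z axis and vertical below 0.12 rad and contact force between reacher and ampoule below 0.1 N and contact force between reacher and sharps_tray below 0.2 N).
It fails at once if the robot touches the ampoule (contact force between any of the fingers, the arm and ampoule above 0.2 N).
It fails at once if the glass is cracked: pressed by the reacher with over 20 N, summed over both jaw pads (contact force between reacher and ampoule above 20 N).
It fails at once if the ampoule is dropped: loose from the jaws over 70 mm above the worktop (height (world z) of ampoule above 0.07 m and distance between reacher_jaws and ampoule above 0.04 m).
It fails at once if the riser is shifted by over 20 mm (distance of riser from where it was at the start of the episode above 0.02 m).
It fails at once if the sharps tray, jar, bottle, carton or bowl is shifted by over 30 mm (distance of any of sharps_tray, face_cream, serum, carton, bowl from where it was at the start of the episode above 0.03 m).
It also fails if it takes over 48 s, if anything falls off the work surface, if the arm or the gripper's body presses on something with over 40 N, if the wrist force passes 120 N, or if a joint passes its speed limit or range.

ROBOT

A 6-joint arm with a two-finger parallel gripper is mounted at the origin on a cart in front of the work surface, level with it; the furniture and walls round the work are solid. World frame = base frame: x ahead of the robot, y to its left, z up, the work surface at z = 0. Lengths are in m, angles in rad, forces in N, time in s.
With the tool pointing down it reaches from about 0.35 to 0.775 m from the base axis. Payload 5.5 kg.
Tool frame: the origin (TCP) lies between the finger pads; the fingertips stand 19 mm ahead of it and the grasp point (between the pads) is the TCP; z points along the fingers, y is the line along which they close (so a half turn about z gives the same grasp; the last joint's range is limited). The gripper opens to 85 mm and grips with 20 to 120 N. Pads are 22 mm wide; open, the fingers measure 114 mm over their backs; the gripper's body (76 mm by 85 mm) begins 54 mm behind the grasp point. The pads swing forward as they close: fully open they stand 13 mm farther back than shut.
Start: joints at [-1.271, 0.313, 0.046, 1.304, 0, 1.431], TCP at [0.245, -0.52, 0.25] pointing down, gripper open.
Joint ranges: [-2.76, 2.76], [-0.86, 1.69], [-1.03, 1.26], [-2.2, 2.34], [-1.47, 1.5], [-3.14, 3.14]. Speed limits (rad/s): [2.57, 2.57, 3.14, 3.14, 3.14, 3.14].

INTERFACE

Orientations are given as a unit quaternion [w, x, y, z].
In Python, from workcell import env gives the robot as it stands.
- The arm moves only by the tool carry_out, never from a script. Its argument "increments" is a list that holds one entry, the list of rows, each a list of 6 numbers: the shift along the tool's x, y, z each as a share of 50 cm, from -1 to 1, then the turn, a rotation vector about the tool's x, y, z each as a share of 2 pi rad, from -1 to 1. In form: [[[x, y, z, ax, ay, az], ...]]. A call has 1 to 5 rows; each row is the pose to reach, as a shift and turn from the pose commanded when the call began, along the tool's axes at that moment, turning the shorter way round; what a row does not reach only later rows make up. A row lasts 1/8 s, in which the tool goes at most 62.5 mm and 10.7 degrees, less where a joint would pass 70% of its speed; a pose out of reach is approached as far as the arm can. A call with a number of a shift or a turn outside -1 to 1 is refused whole. A call with a gripper value outside its range is refused whole. "jaw" is the closure, from 0 (fully open) to 1 (shut), set as the call begins (left out, the last holds). The fingers move at their own pace and stop on an object; "squeeze" is the grip in N (left out, the last holds). Time passes only in rows, so rows that repeat a pose let the fingers close. It gives the time, the measured TCP pose, the force, the opening and the grip force at its end, in the units of the state.
- env.get_state(): the state, without advancing time (a new reading comes with each control period).
- env.read_camera(name): name is "side" or "top"; returns a dict with "frame" (480x640x3 uint8, blue, green, red), "z_map" (480x640 float32, m along the optical axis (not along the pixel's ray), 0 where there is no reading), "intrinsics" (3x3 intrinsics, pixels), "R" (3x3) and "t" (3): a world point X has camera coordinates R X + t. Camera axes: x right, y down, z forward; pixel columns grow to the right and rows downward; lengths in m; the calibration is good to about 2 mm. A picture is of the moment at which its call begins.
- env.hand_in(): hands the job in; it is judged then, once.
Trained networks look in the newest picture that a camera, given by its name, has taken for a name from the list of things; names that differ only in an ending like _2 or _b are one class to them, and where a whole thing is asked for, a point or a joint stands for the part that bears it (a point fixed in the world has none). Each returns a list of dicts, best first, with "score" (0 to 1); they miss things now and then, are a little off and sometimes report something else, mostly with a low value. They report only what shows in the picture. A call takes as long as a camera call.
- env.find_in(camera, name): "position" ([x, y, z] in m, in world coordinates, good to about 4 mm: the middle of the surface that is visible of it).
The state is a dict: "clock": time; "joint_pos": joint angles; "qvel": joint speeds; "tau": joint torques, N m; "tcp_pos": TCP position; "orientation": TCP orientation; "wrist_force": force on the tool from outside, world axes, zero at the start; "ft_torque": the same for the moment, N m; "finger_gap": finger opening in m; "grip_force": force on a finger pad.
Only numpy, scipy, OpenCV 4.12 (cv2) and the standard library are available. Lean on these libraries where they do the work, as an engineer would, in place of code of your own. Each camera call takes 0.05 s, during which the arm holds its last target. There are 200 camera calls.

## Working session

There is one attempt and no reset: what is moved stays moved. The work goes in short steps, Python scripts to look and compute and a tool call to move; the robot and the scene stay as the last step left them, time stands still between calls to the robot, and variables do not carry over. Pictures are saved under pics/ and viewed, at most 10 in all, crops included, and the job is handed in when it is done.

Besides the shell and the picture viewer there is one more tool, called after "Request:" as a command line: name --argument value ..., lists and objects as JSON in quotes. carry_out: Moves the arm, as the interface text tells. Its arguments: {"type":"object","properties":{"increments":{"type":"array","items":{"type":"array","items":{"type":"array","items":{"type":"number","minimum":-1,"maximum":1}}}},"jaw":{"type":"number"},"squeeze":{"type":"number"}},"required":["increments"]}

```bash
mkdir -p pics; ls
cat > h.py <<'E'
import numpy as np, cv2
from workcell import env
def shot(cam,fn=None):
    d=env.read_camera(cam)
    if fn: cv2.imwrite('pics/'+fn,d['frame'])
    return d
def world(d):
    K=d['intrinsics'];z=d['z_map'];v,u=np.mgrid[0:480,0:640]
    P=np.stack([(u-K[0,2])/K[0,0]*z,(v-K[1,2])/K[1,1]*z,z],-1)
    return (P-d['t'])@d['R']
E
python3 - <<'E'
from h import *
s=env.get_state();print({k:np.round(v,3) for k,v in s.items()})
for c in('top','side'):
    d=shot(c,c+'1.png');print(c,np.round(-d['R'].T@d['t'],3),np.round(d['R'],2).tolist(),d['intrinsics'][0,0])
    for n in('reacher','reacher_squeeze','reacher_jaws','trigger','jaw_left','ampoule','riser','riser_front','sharps_tray','bowl','serum','face_cream','carton'):
        try: print(n,[(np.round(r['position'],3).tolist(),round(r['score'],2)) for r in env.find_in(c,n)[:3]])
        except Exception as e: print(n,e)
E
```

```text
pics
{'clock': np.float64(0.0), 'joint_pos': array([-1.271,  0.314,  0.045,  1.304, -0.   ,  1.431]), 'qvel': array([-0.001, -0.001,  0.001, -0.   ,  0.003, -0.001]), 'tau': array([ 0.0000e+00, -4.8062e+01,  2.9854e+01,  1.9000e-02, -0.0000e+00,
       -0.0000e+00]), 'tcp_pos': array([ 0.245, -0.52 ,  0.249]), 'orientation': array([-0.001,  0.976,  0.218, -0.   ]), 'wrist_force': array([ 0.349,  0.304, -0.54 ]), 'ft_torque': array([ 0.027, -0.001,  0.039]), 'grip_force': np.float64(0.0), 'finger_gap': np.float64(0.086)}
top [ 0.463 -0.022  1.122] [[-0.02, -1.0, -0.02], [-1.0, 0.02, -0.07], [0.07, 0.02, -1.0]] 498.3668324230783
reacher [([0.385, -0.186, 0.023], 0.91)]
reacher_squeeze [([0.386, -0.184, 0.024], 0.82)]
reacher_jaws [([0.386, -0.186, 0.028], 0.75)]
trigger [([0.409, -0.198, 0.022], 0.49)]
jaw_left [([0.376, -0.011, 0.02], 0.47)]
ampoule []
riser [([0.584, 0.231, 0.063], 0.66), ([0.384, -0.186, 0.027], 0.49)]
riser_front [([0.582, 0.24, 0.066], 0.9), ([0.386, -0.186, 0.024], 0.59)]
sharps_tray [([0.603, -0.132, 0.005], 0.86), ([0.582, 0.23, 0.062], 0.27)]
bowl [([0.566, -0
[... 182 characters left out ...]
19, 0.023], 0.63)]
side [0.592 1.068 1.059] [[-1.0, 0.06, -0.02], [0.05, 0.67, -0.74], [-0.03, -0.74, -0.67]] 567.4211889010313
reacher [([0.602, -0.134, 0.003], 0.68), ([0.392, -0.18, 0.025], 0.61), ([0.377, -0.008, 0.023], 0.46)]
reacher_squeeze [([0.394, -0.186, 0.025], 0.73), ([0.665, 0.22, 0.113], 0.64)]
reacher_jaws [([0.392, -0.183, 0.023], 0.83)]
trigger [([0.41, -0.194, 0.02], 0.51)]
jaw_left []
ampoule []
riser [([0.524, 0.346, 0.122], 0.63)]
riser_front [([0.58, 0.265, 0.064], 0.6)]
sharps_tray [([0.603, -0.141, 0.004], 0.88)]
bowl []
serum [([0.522, 0.346, 0.12], 0.77), ([0.56, -0.376, 0.027], 0.29)]
face_cream [([0.669, 0.22, 0.115], 0.77)]
carton [([0.476, 0.288, 0.091], 0.88)]
```

View pics/top1.png

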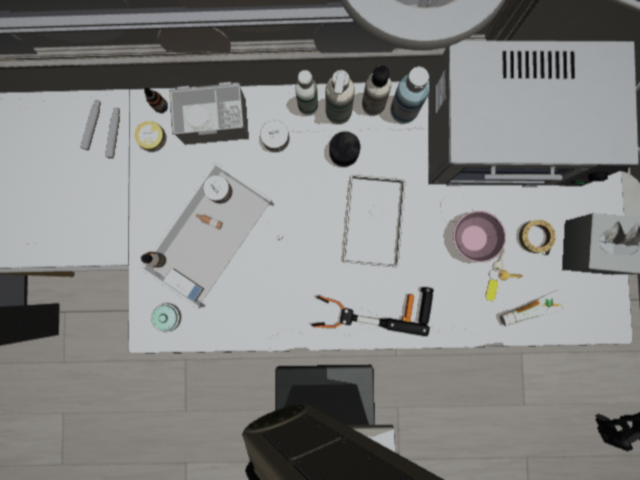

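View pics/side1.png

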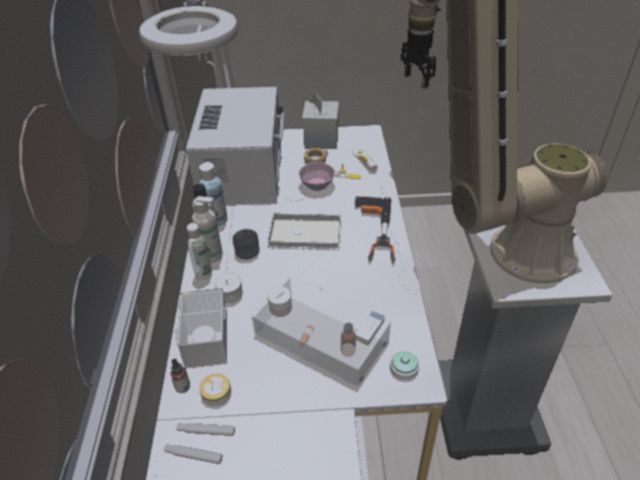

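The top view shows the reacher with its grip at (425,310), trigger (407,308) and jaws at about (320,312). The riser corners are (215,167), (272,203), (203,305) and (143,265), the ampoule is at (208,220), and the tray centre is at (374,221). Next I'll enlarge the riser and reacher areas.

Run:
```python
from h import *
a=cv2.imread('pics/top1.png')
r=cv2.resize(a[155:315,130:290],(600,600),interpolation=cv2.INTER_CUBIC)
cv2.imwrite('pics/c1.png',r)
b=cv2.resize(a[280:345,305:440],(800,385),interpolation=cv2.INTER_CUBIC)
cv2.imwrite('pics/c2.png',b)
```

```text
(no output)
```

View pics/c1.png

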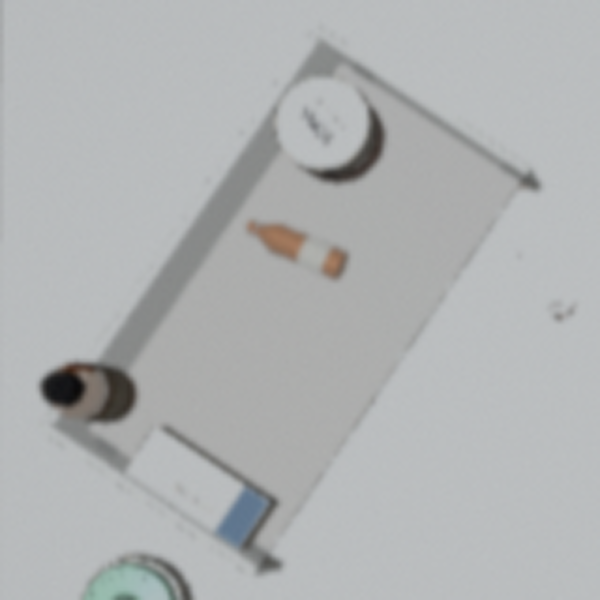

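View pics/c2.png

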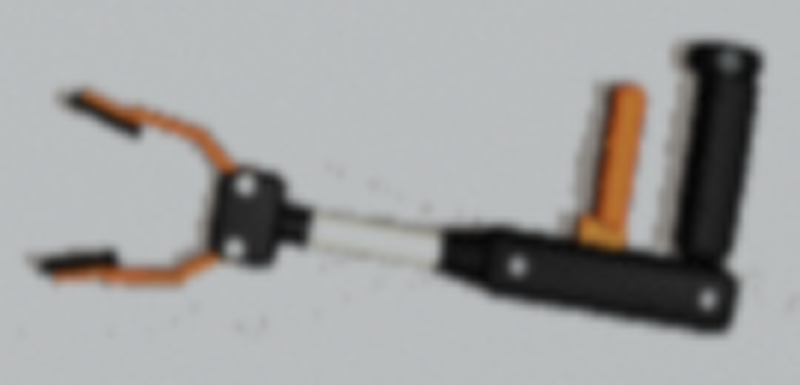

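The crops show the ampoule body centre at about (213,222) px with its neck up-left. The riser's open front runs from (274,205) to (204,306). The reacher outline is clear, with jaw tips at (315,296) and (311,324). I'll fit poses to these points.

```bash
cat > fit.py <<'E'
from h import *
from scipy.optimize import least_squares
def pose(p,L):
    c,s=np.cos(p[2]),np.sin(p[2]);L=np.asarray(L,float)
    return np.c_[p[0]+c*L[:,0]-s*L[:,1],p[1]+s*L[:,0]+c*L[:,1],L[:,2]]
def proj(d,X):
    q=(X@d['R'].T+d['t'])@d['intrinsics'].T
    return q[:,:2]/q[:,2:]
def ray(d,u,v,z):
    r=d['R'].T@np.linalg.inv(d['intrinsics'])@[u,v,1];o=-d['R'].T@d['t']
    return o+r*(z-o[2])/r[2]
def fit(d,L,px,p0):
    r=least_squares(lambda p:(proj(d,pose(p,L))-px).ravel(),p0,loss='soft_l1');return r.x,np.round(r.fun.reshape(-1,2),1).tolist()
E
python3 - <<'E'
from fit import *
d=shot('top')
R=np.array([[-30,59,30],[-30,33,30],[139,28,24],[139,64,24],[165,28,24],[165,64,24],[226,9.5,14],[226,82.5,14],[-26,-48,22],[-6,-48,22]])/1000
px=np.array([[728,330],[738,272],[285,175],[272,265],[222,172],[212,258],[62,97],[33,262],[758,52],[688,48]])/5.926+[305,280]
p,e=fit(d,R,px,[.38,-.18,1.57]);print('reacher',np.round(p,4),e)
print('sq,jaws',pose(p,[[0,0,.015],[.212,.046,.013]]).round(4))
Q=np.array([[-75,-140,0],[-75,140,0],[75,-140,66],[75,140,66]])/1000
qx=np.array([[540,187],[278,568],[320,42],[55,425]])*160/600+[130,155]
q,e=fit(d,Q,qx,[.58,.23,1]);print('riser',np.round(q,4),e)
for n,(u,v) in {'mid':(310,250),'tail':(345,262),'tip':(250,227)}.items():
    w=ray(d,130+u*.26667,155+v*.26667,.009);c,s=np.cos(q[2]),np.sin(q[2]);k=w[:2]-q[:2]
    print(n,w.round(4),'in riser',round(c*k[0]+s*k[1],4),round(-s*k[0]+c*k[1],4))
tx=np.array([[350,177],[404,180],[342,262],[397,266]]);T=np.array([[61,98,22],[61,-98,22],[-61,98,22],[-61,-98,22]])/1000
# tray long axis along image vertical? test via rays
print('tray',[ray(d,u,v,.022).round(3).tolist() for u,v in tx])
# side check
ds=shot('side')
print('side proj reacher',proj(ds,pose(p,R)).round(0).tolist()); print('riser',proj(ds,pose(q,Q)).round(0).tolist())
W=world(d)
for n,P in {'housing':(0.02,.046,.03),'grip':(-.016,-.02,.03),'trig':(.02,-.01,.027)}.items():
    u,v=proj(d,pose(p,[P]))[0].round().astype(int);us,vs=proj(ds,pose(p,[P]))[0].round().astype(int);print(n,W[v,u].round(4),world(ds)[vs,us].round(4))
E
```

```text
reacher [ 0.4092 -0.2194  1.3763] [[0.4, 1.9], [0.6, -0.2], [0.2, 0.1], [-0.4, 1.3], [-0.9, -1.5], [-2.0, 0.4], [0.2, -2.1], [-0.7, 2.8], [0.4, -0.4], [3.2, -1.3]]
sq,jaws [[ 0.4092 -0.2194  0.015 ]
 [ 0.405  -0.0025  0.013 ]]
riser [0.5772 0.2344 0.9505] [[1.4, 0.1], [0.4, 0.7], [-0.1, -4.7], [-4.9, 0.3]]
mid [0.6115 0.2333 0.009 ] in riser 0.0191 -0.0286
tail [0.6038 0.2122 0.009 ] in riser -0.0026 -0.0345
tip [0.6264 0.2695 0.009 ] in riser 0.0571 -0.0196
tray [[0.703, -0.078, 0.022], [0.693, -0.198, 0.022], [0.513, -0.056, 0.022], [0.502, -0.176, 0.022]]
side proj reacher [[391.0, 196.0], [382.0, 195.0], [376.0, 234.0], [390.0, 236.0], [376.0, 241.0], [389.0, 242.0], [367.0, 259.0], [395.0, 261.0], [355.0, 196.0], [354.0, 200.0]]
riser [[290.0, 291.0], [389.0, 338.0], [250.0, 313.0], [357.0, 367.0]]
housing [ 0.3671 -0.1901  0.0308] [ 0.3662 -0.1949  0.0265]
grip [ 0.4263 -0.2401  0.0292] [ 0.4253 -0.2379  0.0294]
trig [ 0.4226 -0.2021  0.0224] [ 0.423  -0.204   0.0265]
```

Run:
```python
from fit import *
d=shot('top');W=world(d);ds=shot('side');Ws=world(ds)
def rect(pts):
    r=cv2.minAreaRect((pts[:,:2]*1000).astype(np.float32));return np.round(r[0],1),np.round(r[1],1),round(r[2],1)
for nm,w in(('top',W),('side',Ws)):
    m=(abs(w[...,2]-.066)<.006)&(w[...,0]>.4)&(w[...,0]<.75)&(w[...,1]>.05)&(w[...,1]<.42)
    m=cv2.morphologyEx(m.astype(np.uint8),cv2.MORPH_OPEN,np.ones((5,5)))>0
    P=w[m];print(nm,m.sum(),P[:,2].mean(),rect(P))
for nm,w in(('top',W),('side',Ws)):
    m=(w[...,2]>.012)&(w[...,2]<.04)&(w[...,0]>.48)&(w[...,0]<.73)&(w[...,1]>-.23)&(w[...,1]<-.03)
    P=w[m];print('tray',nm,m.sum(),rect(P))
q0=[.58,.23,.95]
qx=np.array([[540,187],[278,568],[320,42],[55,425]])*160/600+[130,155]
for zf in(0,66):
  for zb in(0,66):
    Q=np.array([[-75,-140,zf],[-75,140,zf],[75,-140,zb],[75,140,zb]])/1000
    q,e=fit(d,Q,qx,q0);print(zf,zb,np.round(q,4),e)
a=ds['frame'][240:400,220:430];cv2.imwrite('pics/s1.png',cv2.resize(a,(787,600),interpolation=cv2.INTER_CUBIC))
```

```text
top 7269 0.06574060488732959 (array([577.5, 236.5]), array([151.4, 280. ]), 54.9)
side 4891 0.06523729328403997 (array([576.9, 238.1]), array([154.3, 282.6]), 54.8)
tray top 663 (array([ 615.2, -120. ]), array([143.4, 216.6]), 83.6)
tray side 475 (array([ 615., -121.]), array([147.8, 219.9]), 85.4)
0 0 [0.58   0.2422 0.9574] [[-2.3, -1.4], [-2.6, -0.4], [2.4, 1.2], [2.8, 0.5]]
0 66 [0.5772 0.2344 0.9505] [[1.4, 0.1], [0.4, 0.7], [-0.1, -4.7], [-4.9, 0.3]]
66 0 [0.5812 0.233  0.9641] [[-1.7, -7.6], [-5.6, 0.3], [6.0, 0.6], [7.0, 0.3]]
66 66 [0.5758 0.2269 0.9835] [[0.5, -6.4], [-1.3, 2.9], [0.9, -4.4], [-0.3, 3.0]]
```

View pics/s1.png

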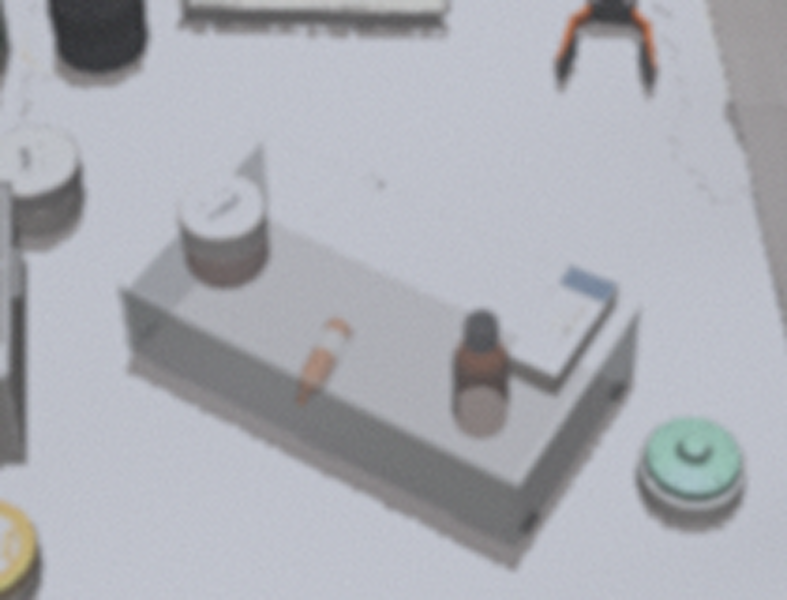

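The side crop shows the ampoule body centre at about (307,333) px with its neck towards the back panel. The riser pose is confirmed by depth. Next I refine the reacher with depth points, triangulate the ampoule, and write the move planner.

```bash
cat >> fit.py <<'E'
def inc(p0,y0,p1,y1):
    """share numbers from (pos, yaw deg of tool y) to a target, tool down"""
    a=np.radians(y0);uy=np.array([np.cos(a),np.sin(a)]);ux=np.array([-uy[1],uy[0]])
    D=np.subtract(p1,p0);return np.round([D[:2]@ux/.5,D[:2]@uy/.5,-D[2]/.5,0,0,-(y1-y0)/360],4).tolist()
def tool():
    from scipy.spatial.transform import Rotation as Ro
    s=env.get_state();q=s['orientation'];M=Ro.from_quat([q[1],q[2],q[3],q[0]]).as_matrix()
    return s['tcp_pos'],np.degrees(np.arctan2(M[1,1],M[0,1])),M
rects=np.array([[-30,66,33,59],[-26,-6,-48,33],[14,26,-27,33],[66,139,39,53],[139,165,28,64]])/1000
def fit_reacher(Ws,p0,zmin=.01):
    P=[]
    for w in Ws:
        m=(w[...,2]>zmin)&(w[...,2]<.036)&(abs(w[...,0]-.40)<.09)&(w[...,1]>-.32)&(w[...,1]<-.045);P.append(w[m][:,:2])
    P=np.vstack(P)
    def f(p):
        c,s=np.cos(p[2]),np.sin(p[2]);k=P-p[:2];x=k[:,0]*c+k[:,1]*s;y=-k[:,0]*s+k[:,1]*c
        D=[np.hypot(np.maximum(0,np.maximum(r[0]-x,x-r[1])),np.maximum(0,np.maximum(r[2]-y,y-r[3]))) for r in rects]
        return np.min(D,0)
    r=least_squares(f,p0,loss='soft_l1',f_scale=.002);return r.x,len(P),f(r.x).mean()
E
python3 - <<'E'
from fit import *
d=shot('top');ds=shot('side')
for w in([world(d)],[world(ds)],[world(d),world(ds)]): 
    p,n,e=fit_reacher(w,[.4092,-.2194,1.376]);print(p.round(4),n,e.round(5))
A=np.array([ray(d,130+310*.26667,155+250*.26667,z) for z in(0,.02)]);B=np.array([ray(ds,220+326*.26684,240+348*.26667,z) for z in(0,.02)])
for z in(0,.009,.02): print(z,(A[0]+(A[1]-A[0])*z/.02).round(4),(B[0]+(B[1]-B[0])*z/.02).round(4))
for u,v in((340,322),(302,400)): print('side tail/tip',ray(ds,220+u*.26684,240+v*.26667,.009).round(4))
t,y,_=tool();print(t.round(4),y)
print(inc([.245,-.52,.25],y,[.404,-.218,.12],78.8),env.get_state()['clock'])
E
```

```text
[ 0.4106 -0.218   1.3759] 1568 0.00013
[ 0.4109 -0.2144  1.3716] 794 0.00021
[ 0.4108 -0.2167  1.3761] 2362 0.00021
0 [0.6127 0.2353 0.    ] [0.6085 0.2274 0.    ]
0.009 [0.6115 0.2333 0.009 ] [0.6084 0.2345 0.009 ]
0.02 [0.6101 0.2308 0.02  ] [0.6082 0.2433 0.02  ]
side tail/tip [0.599  0.2146 0.009 ]
side tail/tip [0.6242 0.2732 0.009 ]
[ 0.2448 -0.5203  0.2503] -64.80294018866725
[0.5449, -0.4111, 0.26, 0.0, 0.0, -0.3989] 1.7
```

Request:
carry_out --increments '[[[0.08, -0.06, 0.03, 0, 0, -0.0285], [0.16, -0.12, 0.06, 0, 0, -0.057], [0.24, -0.18, 0.09, 0, 0, -0.0855], [0.32, -0.24, 0.12, 0, 0, -0.114], [0.4, -0.3, 0.15, 0, 0, -0.1425]]]' --jaw 0

```text
clock: 2.33
tcp_pos: [0.3625, -0.2982, 0.1751]
orientation: [0.0, 0.784, 0.621, 0.0]
wrist_force: [0.4, -0.3, 1.4]
finger_gap: 0.0852
grip_force: 0.0
```

Run:
```python
from fit import *
t,y,_=tool();print(t.round(4),y,inc(t,y,[.406,-.216,.12],78.8))
```

```text
[ 0.3625 -0.2982  0.1751] -13.185581198555374 [0.1798, 0.0471, 0.1102, 0.0, 0.0, -0.2555]
```

Request:
carry_out --increments '[[[0.06, 0.016, 0.036, 0, 0, -0.0285], [0.12, 0.032, 0.072, 0, 0, -0.057], [0.18, 0.047, 0.11, 0, 0, -0.0855], [0.18, 0.047, 0.11, 0, 0, -0.114], [0.18, 0.047, 0.11, 0, 0, -0.1425]]]'

```text
clock: 2.95
tcp_pos: [0.4059, -0.2168, 0.1201]
orientation: [-0.0, 0.437, 0.9, -0.0]
wrist_force: [0.2, -0.3, -0.4]
finger_gap: 0.0855
grip_force: 0.0
```

Request:
carry_out --increments '[[[0, 0, 0, 0, 0, -0.0285], [0, 0, 0, 0, 0, -0.057], [0, 0, 0, 0, 0, -0.0855], [0, 0, 0, 0, 0, -0.114], [0, 0, 0, 0, 0, -0.114]]]'

```text
clock: 3.58
tcp_pos: [0.4059, -0.2175, 0.1204]
orientation: [0.0, 0.098, 0.995, -0.0]
wrist_force: [0.7, -0.0, -0.3]
finger_gap: 0.0854
grip_force: 0.0
```

Run:
```python
from fit import *
t,y,M=tool();print(t.round(4),y,M[:,2].round(4),inc(t,y,[.406,-.216,.022],78.8))
```

```text
[ 0.4059 -0.2175  0.1204] 78.72800530328782 [ 2.e-04 -2.e-04 -1.e+00] [0.0003, 0.0029, 0.1968, 0.0, 0.0, -0.0002]
```

Request:
carry_out --increments '[[[0, 0.003, 0.06, 0, 0, 0], [0, 0.003, 0.12, 0, 0, 0], [0, 0.003, 0.17, 0, 0, 0], [0, 0.003, 0.195, 0, 0, 0], [0, 0.003, 0.195, 0, 0, 0]]]'

```text
clock: 4.2
tcp_pos: [0.4056, -0.2156, 0.0223]
orientation: [-0.001, 0.098, 0.995, 0.0]
wrist_force: [-0.4, -0.1, -0.5]
finger_gap: 0.0857
grip_force: 0.0
```

Request:
carry_out --increments '[[[0, 0, 0, 0, 0, 0], [0, 0, 0, 0, 0, 0], [0, 0, 0, 0, 0, 0], [0, 0, 0, 0, 0, 0]]]' --jaw 0.38 --squeeze 20

```text
clock: 4.7
tcp_pos: [0.4066, -0.2165, 0.0234]
orientation: [0.001, 0.097, 0.995, -0.001]
wrist_force: [0.6, -1.7, 0.3]
finger_gap: 0.0531
grip_force: 0.6
```

Request:
carry_out --increments '[[[0, 0, 0, 0, 0, 0], [0, 0, 0, 0, 0, 0], [0, 0, 0, 0, 0, 0]]]' --jaw 0.43

```text
clock: 5.08
tcp_pos: [0.4066, -0.2174, 0.0238]
orientation: [0.001, 0.098, 0.995, -0.002]
wrist_force: [-2.1, -3.4, 6.3]
finger_gap: 0.0486
grip_force: 12.4
```

Request:
carry_out --increments '[[[0, 0, -0.01, 0, 0, 0], [0, 0, -0.02, 0, 0, 0], [0, 0, -0.03, 0, 0, 0], [0, 0, -0.03, 0, 0, 0]]]'

```text
clock: 5.58
tcp_pos: [0.4063, -0.216, 0.0382]
orientation: [0.0, 0.097, 0.995, -0.0]
wrist_force: [-0.5, -0.3, -2.0]
finger_gap: 0.0489
grip_force: 10.5
```

Run:
```python
from fit import *
ds=shot('side');d=shot('top')
a=np.vstack([cv2.resize(ds['frame'][170:280,320:440],(480,440)),np.zeros((1,480,3),np.uint8)]);b=cv2.resize(d['frame'][270:350,300:440],(770,440))
o=np.zeros((600,800,3),np.uint8);o[:300,:327]=cv2.resize(a,(327,300));o[300:,:525]=cv2.resize(b,(525,300));cv2.imwrite('pics/g1.png',o)
```

```text
(no output)
```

View pics/g1.png

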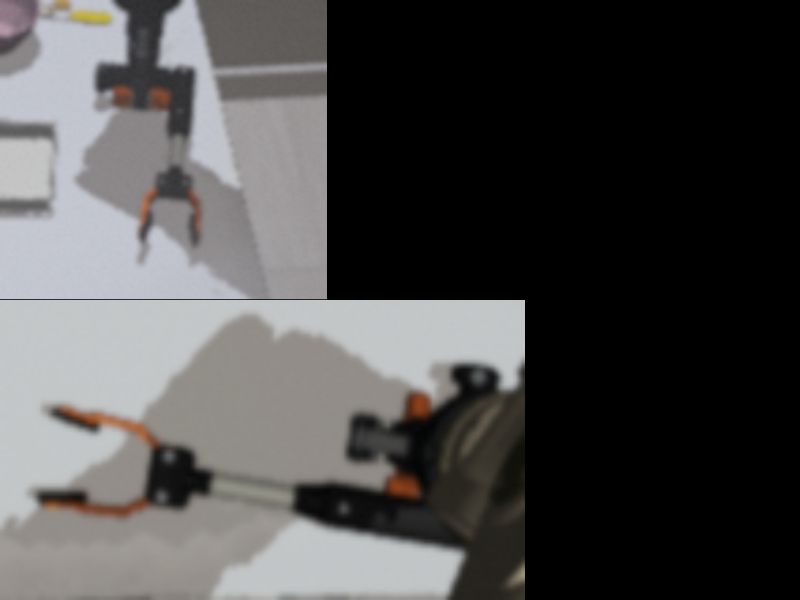

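The reacher is held: the wrist reads −2 N and the jaws show open, with tips at roughly (312,299) and (310,323) in the top view. Next I check its level and pose in the hand.

Run:
```python
from fit import *
t,y,_=tool();d=shot('top');ds=shot('side');W=[world(d),world(ds)]
# reacher origin estimate: fit tube+head+front of housing, y>-.19
def fr(w):
    m=(w[...,2]>.022)&(w[...,2]<.055)&(w[...,0]>.32)&(w[...,0]<.47)&(w[...,1]>-.16)&(w[...,1]<-.05);return w[m]
for w in W:
    P=fr(w);a=np.radians(y);c,s=np.cos(a),np.sin(a);k=P[:,:2]-t[:2];x=k[:,0]*c+k[:,1]*s;yy=-k[:,0]*s+k[:,1]*c
    print(len(P),'xmax',np.percentile(x,99).round(4))
    for lo,hi,n in((.04,.062,'housing'),(.075,.13,'tube'),(.142,.163,'head')):
        m=(x>lo)&(x<hi);q=yy[m];print(n,m.sum(),'y mid',((np.percentile(q,3)+np.percentile(q,97))/2).round(4),'w',np.ptp(np.percentile(q,[3,97])).round(4),'z90',np.percentile(P[m,2],85).round(4))
    m=(x>.142)&(x<.163)&(abs(yy-.046)<.02);A=np.c_[yy[m],np.ones(m.sum())]; 
    m2=m&(P[:,2]>np.percentile(P[m,2],40));print('head roll slope',np.polyfit(yy[m2],P[m2,2],1).round(3))
print(t.round(4),y)
```

```text
508 xmax 0.1621
housing 76 y mid 0.0425 w 0.0246 z90 0.0456
tube 171 y mid 0.0426 w 0.0132 z90 0.0376
head 143 y mid 0.0424 w 0.0332 z90 0.0399
head roll slope [0.01  0.039]
222 xmax 0.1618
housing 33 y mid 0.0451 w 0.0227 z90 0.0436
tube 74 y mid 0.043 w 0.0139 z90 0.0367
head 58 y mid 0.0429 w 0.0321 z90 0.039
head roll slope [-0.067  0.041]
[ 0.4061 -0.2159  0.0378] 78.84361223768133
```

Run:
```python
from fit import *
d=shot('top')
print([ray(d,u,v,.029).round(4).tolist() for u,v in((312.8,298.8),(309.3,322))],'pred mid (.4082,.0157)')
t,y,_=tool();print(inc(t,y,[.4054,-.0969,.0425],52),env.get_state()['clock'])
```

```text
[[0.4341, 0.0102, 0.029], [0.3841, 0.0189, 0.029]] pred mid (.4082,.0157)
[0.0471, 0.2331, -0.0098, 0.0, 0.0, 0.0746] 5.825
```

Jaw tips measured at mid (.409,.0146) agree with the prediction. Now the pre-entry pose.

Request:
carry_out --increments '[[[0.01, 0.05, -0.01, 0, 0, 0.015], [0.02, 0.1, -0.01, 0, 0, 0.03], [0.03, 0.15, -0.01, 0, 0, 0.045], [0.04, 0.2, -0.01, 0, 0, 0.06], [0.047, 0.233, -0.01, 0, 0, 0.0746]]]'

```text
clock: 6.45
tcp_pos: [0.4051, -0.096, 0.0426]
orientation: [-0.0, 0.327, 0.945, 0.0]
wrist_force: [0.4, -0.2, -1.7]
finger_gap: 0.049
grip_force: 10.5
```

Request:
carry_out --increments '[[[0, 0, 0, 0, 0, 0]]]'

```text
clock: 6.58
tcp_pos: [0.4051, -0.0961, 0.0426]
orientation: [-0.0, 0.324, 0.946, -0.0]
wrist_force: [-0.3, 1.2, -1.7]
finger_gap: 0.0487
grip_force: 10.5
```

```bash
cat >> fit.py <<'E'
def inhand(d,t,y,zlo=.022,zhi=.062,xr=(.04,.163)):
    w=world(d);a=np.radians(y);c,s=np.cos(a),np.sin(a);k=w[...,:2]-t[:2];x=k[...,0]*c+k[...,1]*s;yy=-k[...,0]*s+k[...,1]*c
    for lo,hi,n in((.04,.062,'housing'),(.075,.13,'tube'),(.142,.163,'head')):
        m=(x>lo)&(x<hi)&(w[...,2]>zlo)&(w[...,2]<zhi)&(abs(yy-.046)<.025)
        if m.sum()<5: print(n,'-');continue
        q=yy[m];print(n,m.sum(),'y',np.mean(np.percentile(q,[3,97])).round(4),'z',np.percentile(w[m][:,2],85).round(4))
E
python3 - <<'E'
from fit import *
t,y,M=tool();print(t.round(4),y)
for c in('top','side'):inhand(shot(c),t,y)
print(inc(t,y,[.5101,.0371,.0425],52))
E
```

```text
[ 0.4051 -0.0961  0.0426] 52.14097837794362
housing 126 y 0.0416 z 0.0497
tube 169 y 0.0422 z 0.042
head 162 y 0.0423 z 0.0442
housing 88 y 0.0443 z 0.0487
tube 95 y 0.0436 z 0.042
head 102 y 0.0447 z 0.0438
[-0.0023, 0.3393, 0.0002, 0.0, 0.0, 0.0004]
```

Request:
carry_out --increments '[[[0, 0.08, 0, 0, 0, 0], [0, 0.16, 0, 0, 0, 0], [-0.001, 0.23, 0, 0, 0, 0], [-0.002, 0.29, 0, 0, 0, 0], [-0.002, 0.339, 0, 0, 0, 0]]]'

```text
clock: 7.3
tcp_pos: [0.5121, 0.0358, 0.0427]
orientation: [0.0, 0.325, 0.946, -0.0]
wrist_force: [0.1, 0.1, -2.2]
finger_gap: 0.0488
grip_force: 10.5
```

Run:
```python
from fit import *
t,y,M=tool();print(t.round(4),y)
d=shot('top');ds=shot('side')
J=t[:2]+np.array([[np.cos(np.radians(y)),-np.sin(np.radians(y))],[np.sin(np.radians(y)),np.cos(np.radians(y))]])@[.2136,.0425]
print('jaws',J.round(4),proj(d,np.array([[*J,.033]])),proj(ds,np.array([[*J,.033]])))
o=np.zeros((600,800,3),np.uint8);o[:,:400]=cv2.resize(d['frame'][160:310,160:260],(400,600),interpolation=2)
o[:400,400:]=cv2.resize(ds['frame'][270:370,260:360],(400,400),interpolation=2);cv2.imwrite('pics/e1.png',o)
```

```text
[0.5121 0.0358 0.0427] 52.02304808785869
jaws [0.61   0.2304] [[211.50203174 220.95064845]] [[305.81676761 324.86066454]]
```

View pics/e1.png

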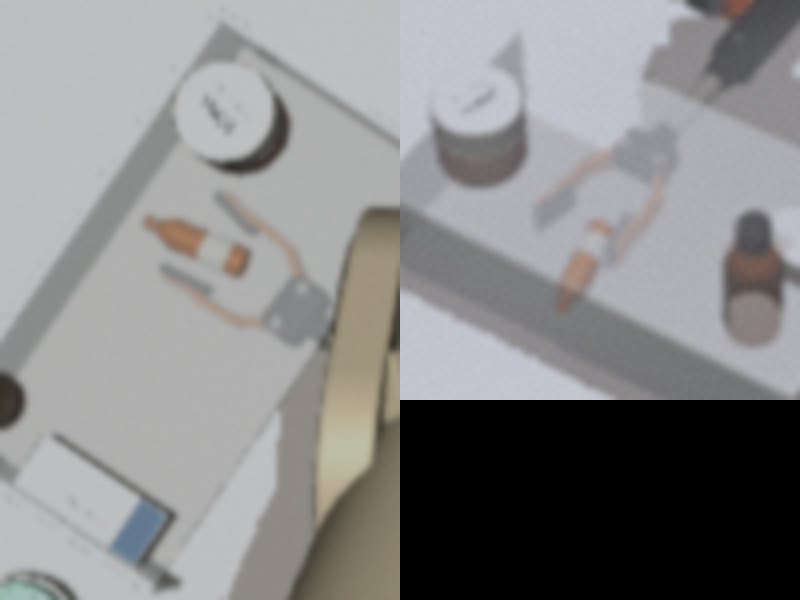

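The jaws straddle the ampoule: pads at top-crop (240,213) and (187,278), ampoule at (212,248). After parallax the ampoule lies about 6 mm further in +y, so I shift that much and descend.

Request:
carry_out --increments '[[[0.0075, 0.0095, 0, 0, 0, 0], [0.0075, 0.0095, 0.012, 0, 0, 0], [0.0075, 0.0095, 0.024, 0, 0, 0], [0.0075, 0.0095, 0.036, 0, 0, 0], [0.0075, 0.0095, 0.036, 0, 0, 0]]]'

```text
clock: 8.02
tcp_pos: [0.5103, 0.0416, 0.0243]
orientation: [-0.0, 0.326, 0.945, -0.0]
wrist_force: [0.1, -0.4, -2.1]
finger_gap: 0.0491
grip_force: 10.5
```

Request:
carry_out --increments '[[[0, 0, 0, 0, 0, 0], [0, 0, 0, 0, 0, 0], [0, 0, 0, 0, 0, 0]]]' --jaw 0.47 --squeeze 22

```text
clock: 8.4
tcp_pos: [0.5108, 0.0419, 0.0249]
orientation: [0.0, 0.326, 0.945, -0.0]
wrist_force: [-0.0, 0.0, -2.0]
finger_gap: 0.0456
grip_force: 12.1
```

Request:
carry_out --increments '[[[0, 0, 0, 0, 0, 0], [0, 0, 0, 0, 0, 0], [0, 0, 0, 0, 0, 0]]]' --jaw 0.5

```text
clock: 8.78
tcp_pos: [0.5108, 0.0419, 0.0248]
orientation: [0.0, 0.326, 0.945, -0.0]
wrist_force: [0.3, 0.6, -1.7]
finger_gap: 0.0428
grip_force: 14.5
```

Request:
carry_out --increments '[[[0, 0, 0, 0, 0, 0], [0, 0, 0, 0, 0, 0], [0, 0, 0, 0, 0, 0]]]' --jaw 0.53

```text
clock: 9.15
tcp_pos: [0.5108, 0.0419, 0.0248]
orientation: [0.0, 0.326, 0.945, 0.0]
wrist_force: [0.4, -0.2, -0.4]
finger_gap: 0.0429
grip_force: 24.2
```

Request:
carry_out --increments '[[[0, 0, 0, 0, 0, 0], [0, 0, 0, 0, 0, 0], [0, 0, 0, 0, 0, 0]]]' --jaw 0.6 --squeeze 23

```text
clock: 9.52
tcp_pos: [0.5108, 0.0419, 0.0248]
orientation: [0.0, 0.326, 0.945, -0.0]
wrist_force: [-1.0, -0.3, 0.2]
finger_gap: 0.0423
grip_force: 24.3
```

Run:
```python
from fit import *
d=shot('top');ds=shot('side')
o=np.zeros((600,800,3),np.uint8);o[:,:400]=cv2.resize(d['frame'][160:310,160:260],(400,600),interpolation=2)
o[:400,400:]=cv2.resize(ds['frame'][270:370,260:360],(400,400),interpolation=2);cv2.imwrite('pics/e2.png',o)
```

```text
(no output)
```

View pics/e2.png

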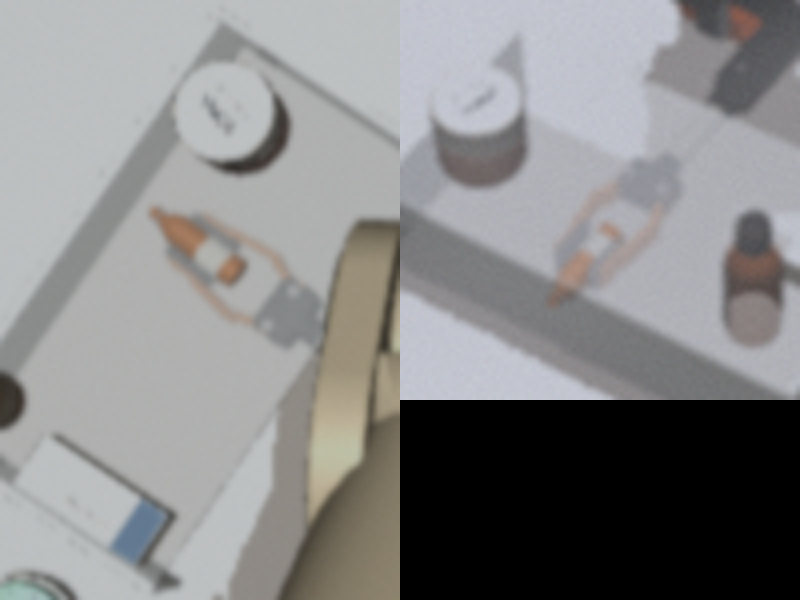

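The ampoule is gripped mid-body between the pads at top-crop (205,248) and has turned along them. I lift slightly and withdraw straight back.

Request:
carry_out --increments '[[[0, 0, -0.01, 0, 0, 0], [0, 0, -0.02, 0, 0, 0], [0, 0, -0.03, 0, 0, 0], [0, -0.03, -0.03, 0, 0, 0], [0, -0.08, -0.03, 0, 0, 0]]]'

```text
clock: 10.25
tcp_pos: [0.4857, 0.0098, 0.0398]
orientation: [0.0, 0.325, 0.946, -0.0]
wrist_force: [0.3, 1.1, -1.0]
finger_gap: 0.0425
grip_force: 24.1
```

Request:
carry_out --increments '[[[0, -0.06, 0, 0, 0, 0], [0, -0.12, 0, 0, 0, 0], [0, -0.18, 0, 0, 0, 0], [0, -0.24, 0, 0, 0, 0], [0, -0.29, 0, 0, 0, 0]]]'

```text
clock: 10.88
tcp_pos: [0.3951, -0.1049, 0.0397]
orientation: [-0.0, 0.326, 0.945, -0.0]
wrist_force: [0.1, 0.2, -1.7]
finger_gap: 0.0428
grip_force: 24.1
```

Run:
```python
from fit import *
t,y,M=tool();print(t.round(4),y)
d=shot('top');ds=shot('side')
inhand(d,t,y)
for c in('top','side'): print([(np.round(r['position'],3).tolist(),round(r['score'],2)) for r in env.find_in(c,'ampoule')])
o=np.zeros((600,800,3),np.uint8);o[:,:400]=cv2.resize(d['frame'][200:350,200:300],(400,600),interpolation=2)
o[:400,400:]=cv2.resize(ds['frame'][220:320,270:370],(400,400),interpolation=2);cv2.imwrite('pics/o1.png',o)
```

```text
[ 0.3951 -0.1049  0.0397] 51.93067915247329
housing 127 y 0.0418 z 0.0461
tube 170 y 0.0422 z 0.0378
head 160 y 0.0419 z 0.0403
[([0.501, 0.095, 0.034], 0.5)]
[]
```

View pics/o1.png

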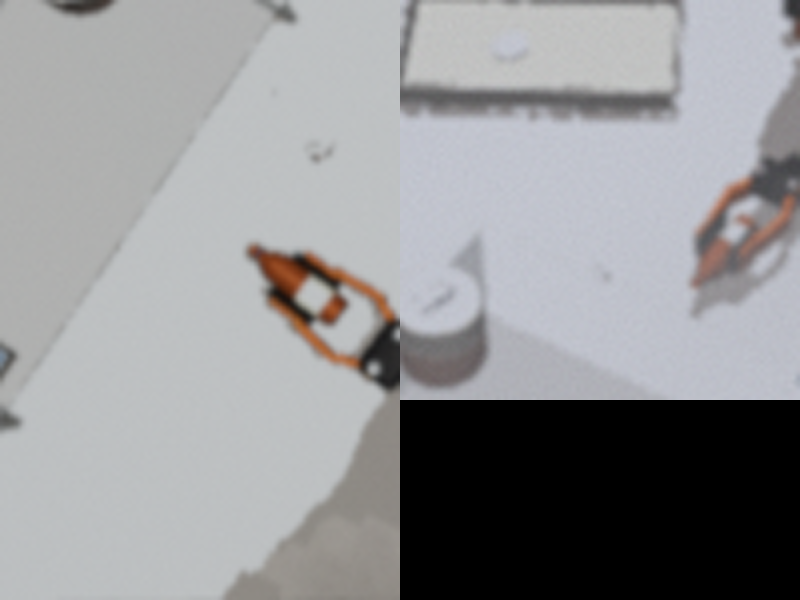

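The ampoule is held level and clear of the riser at about (.501,.095). I lift it and swing over to the tray.

Request:
carry_out --increments '[[[0, 0, -0.025, 0, 0, 0], [0, 0, -0.05, 0, 0, 0.01], [-0.01, -0.02, -0.07, 0, 0, 0.03], [-0.02, -0.04, -0.07, 0, 0, 0.055], [-0.03, -0.055, -0.07, 0, 0, 0.08]]]'

```text
clock: 11.7
tcp_pos: [0.3925, -0.1347, 0.0758]
orientation: [0.001, 0.552, 0.834, 0.0]
wrist_force: [-0.2, 0.1, -2.6]
finger_gap: 0.0424
grip_force: 24.1
```

Request:
carry_out --increments '[[[0, 0, 0, 0, 0, 0.024], [0, 0, 0, 0, 0, 0.046], [0, 0, 0, 0, 0, 0.066], [0, 0, 0, 0, 0, 0.081], [0, 0, 0, 0, 0, 0.081]]]'

```text
clock: 12.32
tcp_pos: [0.3923, -0.1344, 0.0754]
orientation: [0.0, 0.742, 0.67, 0.0]
wrist_force: [0.2, -0.5, -1.5]
finger_gap: 0.0426
grip_force: 24.1
```

Run:
```python
from fit import *
t,y,M=tool();print(t.round(4),y)
d=shot('top');ds=shot('side');inhand(d,t,y,.04,.1)
for c in('top','side'): print([(np.round(r['position'],3).tolist(),round(r['score'],2)) for r in env.find_in(c,'ampoule')],[(np.round(r['position'],3).tolist(),round(r['score'],2)) for r in env.find_in(c,'sharps_tray')[:1]])
print('goal',inc(t,y,[.390,-.147,t[2]],-6))
W=world(ds);m=(W[...,0]>.53)&(W[...,0]<.68)&(W[...,1]>-.17)&(W[...,1]<-.09);print('tray floor z',np.percentile(W[m][:,2],[5,50,90]).round(4))
o=np.zeros((600,800,3),np.uint8);o[:,:400]=cv2.resize(d['frame'][170:320,320:420],(400,600),interpolation=2)
o[:400,400:]=cv2.resize(ds['frame'][180:280,260:360],(400,400),interpolation=2);cv2.imwrite('pics/t1.png',o)
```

```text
[ 0.3923 -0.1344  0.0754] -5.836973012964123
housing 136 y 0.0412 z 0.0819
tube 181 y 0.0412 z 0.0734
head 168 y 0.0417 z 0.0756
[([0.616, -0.116, 0.066], 0.72)] [([0.607, -0.14, 0.004], 0.76)]
[] [([0.616, -0.124, 0.004], 0.61)]
goal [-0.0256, -0.002, -0.0, 0.0, 0.0, 0.0005]
tray floor z [-0.0025  0.0023  0.07  ]
```

View pics/t1.png

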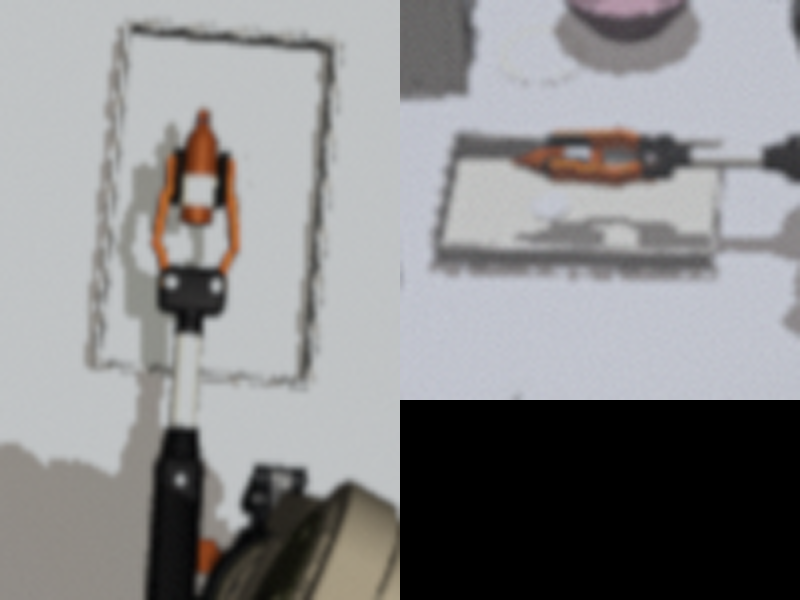

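The ampoule is over the tray at top-crop (200,185), the head is inside the rim, and only the tube crosses the near rim at (185,372). I centre it, lower, and tilt the nose 6° down so the ampoule nearly meets the floor.

Request:
carry_out --increments '[[[-0.013, 0, 0.01, 0, 0, 0], [-0.026, 0, 0.02, 0.005, 0, 0], [-0.026, 0, 0.03, 0.01, 0, 0], [-0.026, 0, 0.038, 0.014, 0, 0], [-0.026, 0, 0.044, 0.0175, 0, 0]]]'

```text
clock: 13.25
tcp_pos: [0.3904, -0.1477, 0.0523]
orientation: [-0.042, 0.742, 0.668, -0.037]
wrist_force: [-0.5, -0.1, -0.9]
finger_gap: 0.0425
grip_force: 24.7
```

Request:
carry_out --increments '[[[0, 0, 0, 0, 0, 0]]]'

```text
clock: 13.38
tcp_pos: [0.3906, -0.1476, 0.0524]
orientation: [-0.041, 0.742, 0.668, -0.037]
wrist_force: [-0.4, -0.2, -2.4]
finger_gap: 0.0426
grip_force: 24.1
```

Run:
```python
from fit import *
t,y,M=tool();print(t.round(4),y,M[:,1].round(3))
for c in('top','side'):
    d=shot(c);inhand(d,t,y,.02,.1)
    print([(np.round(r['position'],3).tolist(),round(r['score'],2)) for r in env.find_in(c,'ampoule')])
    w=world(d);m=(abs(w[...,0]-.613)<.012)&(abs(w[...,1]+.129)<.008);print('amp z',np.percentile(w[m][:,2],[10,50,90]).round(4))
```

```text
[ 0.3906 -0.1476  0.0524] -5.944130461856517 [ 0.989 -0.103 -0.111]
housing 132 y 0.0414 z 0.053
tube 196 y 0.0447 z 0.0401
head 157 y 0.0418 z 0.0357
[([0.464, -0.113, 0.043], 0.64), ([0.609, -0.127, 0.02], 0.52)]
amp z [0.0173 0.0206 0.0234]
housing 96 y 0.0466 z 0.0519
tube 108 y 0.0464 z 0.0389
head 82 y 0.0462 z 0.035
[([0.592, -0.107, 0.023], 0.49), ([0.622, -0.125, 0.024], 0.47)]
amp z [0.0153 0.02   0.0283]
```

Request:
carry_out --increments '[[[0, 0, 0, 0, 0, 0], [0, 0, 0, 0, 0, 0], [0, 0, 0, 0, 0, 0]]]' --jaw 0.47

```text
clock: 13.95
tcp_pos: [0.3903, -0.1478, 0.0529]
orientation: [-0.041, 0.742, 0.668, -0.037]
wrist_force: [0.0, -0.0, -2.2]
finger_gap: 0.0453
grip_force: 12.1
```

Request:
carry_out --increments '[[[0, 0, 0, 0, 0, 0], [0, 0, 0, 0, 0, 0], [0, 0, 0, 0, 0, 0]]]' --jaw 0.43 --squeeze 20

```text
clock: 14.32
tcp_pos: [0.3903, -0.1478, 0.0528]
orientation: [-0.041, 0.742, 0.668, -0.037]
wrist_force: [-0.1, -0.4, -2.1]
finger_gap: 0.0486
grip_force: 10.4
```

Run:
```python
from fit import *
t,y,M=tool();print(t.round(4),y)
for c in('top','side'):
    d=shot(c);inhand(d,t,y,.02,.1)
    print([(np.round(r['position'],3).tolist(),round(r['score'],2)) for r in env.find_in(c,'ampoule')])
    # warm-coloured amber/orange points low in tray
    w=world(d);f=d['frame'].astype(int);m=(f[...,2]-f[...,0]>50)&(w[...,0]>.52)&(w[...,0]<.69)&(w[...,1]>-.2)&(w[...,1]<-.06);P=w[m]
    h=P[P[:,2]<.0245];print(m.sum(),len(h),h.mean(0).round(4),np.percentile(h,[5,95],axis=0).round(3).tolist())
```

```text
[ 0.3903 -0.1478  0.0528] -5.983240484743551
housing 129 y 0.0416 z 0.0542
tube 185 y 0.0462 z 0.0412
head 164 y 0.0419 z 0.0377
[([0.61, -0.129, 0.016], 0.76)]
233 105 [ 0.6097 -0.1287  0.0179] [[0.581, -0.137, 0.011], [0.633, -0.108, 0.023]]
housing 97 y 0.0471 z 0.0532
tube 109 y 0.0489 z 0.0389
head 92 y 0.0451 z 0.0369
[([0.617, -0.125, 0.018], 0.45)]
122 56 [ 0.5978 -0.1206  0.0192] [[0.563, -0.152, 0.012], [0.627, -0.097, 0.024]]
```

Request:
carry_out --increments '[[[0, -0.002, -0.02, 0, 0, 0], [0, -0.005, -0.045, 0, 0, 0], [0, -0.008, -0.075, 0, 0, 0], [0, -0.011, -0.1, 0, 0, 0], [0, -0.011, -0.1, -0.0175, 0, 0]]]'

```text
clock: 15.15
tcp_pos: [0.3928, -0.1489, 0.1047]
orientation: [0.002, 0.743, 0.67, 0.001]
wrist_force: [-0.7, -0.7, -1.5]
finger_gap: 0.0488
grip_force: 10.5
```

Run:
```python
from fit import *
t,y,M=tool();print(t.round(4),y,M[:,1].round(3),M[:,0].round(3))
for c in('top','side'):
    d=shot(c);inhand(d,t,y,.04,.15)
    print([(np.round(r['position'],3).tolist(),round(r['score'],2)) for r in env.find_in(c,'ampoule')])
    w=world(d);f=d['frame'].astype(int);m=(f[...,2]-f[...,0]>50)&(w[...,0]>.52)&(w[...,0]<.69)&(w[...,1]>-.2)&(w[...,1]<-.06);P=w[m]
    h=P[P[:,2]<.03];print(m.sum(),len(h),h.mean(0).round(4),np.percentile(h,[5,95],axis=0).round(3).tolist())
print(inc(t,y,[.406,-.216,t[2]],78.8))
```

```text
[ 0.3928 -0.1489  0.1047] -5.927289580110804 [ 0.995 -0.103  0.005] [ 0.103  0.995 -0.001]
housing 144 y 0.0417 z 0.1117
tube 187 y 0.0411 z 0.104
head 180 y 0.0419 z 0.107
[([0.611, -0.127, 0.016], 0.51), ([0.466, -0.116, 0.111], 0.2)]
250 99 [ 0.6118 -0.1294  0.0173] [[0.583, -0.137, 0.013], [0.633, -0.122, 0.022]]
housing 95 y 0.047 z 0.1099
tube 106 y 0.0458 z 0.1012
head 97 y 0.0457 z 0.1039
[([0.609, -0.121, 0.016], 0.54)]
106 29 [ 0.611  -0.1238  0.0171] [[0.583, -0.13, 0.012], [0.627, -0.119, 0.02]]
[-0.1308, 0.0401, -0.0, 0.0, 0.0, -0.2354]
```

The ampoule lies in the tray at (.611,-.128). I take the reacher back to its original spot.

Request:
carry_out --increments '[[[-0.026, 0.008, 0, 0, 0, -0.02], [-0.052, 0.016, 0, 0, 0, -0.046], [-0.078, 0.024, 0, 0, 0, -0.072], [-0.104, 0.032, 0, 0, 0, -0.098], [-0.13, 0.04, 0, 0, 0, -0.124]]]'

```text
clock: 15.98
tcp_pos: [0.4041, -0.2153, 0.1031]
orientation: [-0.001, 0.431, 0.902, -0.0]
wrist_force: [0.1, 0.1, -2.0]
finger_gap: 0.0489
grip_force: 10.5
```

Request:
carry_out --increments '[[[0, 0, 0, 0, 0, -0.026], [0, 0, 0.03, 0, 0, -0.052], [0, 0, 0.06, 0, 0, -0.078], [0, 0, 0.1, 0, 0, -0.1], [0, 0, 0.12, 0, 0, -0.111]]]'

```text
clock: 16.6
tcp_pos: [0.4036, -0.2145, 0.042]
orientation: [-0.001, 0.098, 0.995, 0.0]
wrist_force: [-0.8, -0.1, -2.2]
finger_gap: 0.0487
grip_force: 10.5
```

Run:
```python
from fit import *
t,y,M=tool();print(t.round(4),y,M[:,2].round(4))
for c in('top','side'): inhand(shot(c),t,y,.02,.1)
```

```text
[ 0.4036 -0.2145  0.042 ] 78.78674148740542 [-0.0025  0.0011 -1.    ]
housing 131 y 0.0421 z 0.0499
tube 173 y 0.0426 z 0.0415
head 165 y 0.0428 z 0.0446
housing 55 y 0.0439 z 0.0488
tube 71 y 0.0435 z 0.0405
head 71 y 0.0447 z 0.0423
```

Request:
carry_out --increments '[[[0, 0, 0.012, 0, 0, 0], [0, 0, 0.024, 0, 0, 0], [0, 0, 0.033, 0, 0, 0], [0, 0, 0.038, 0, 0, 0], [0, 0, 0.038, 0, 0, 0]]]'

```text
clock: 17.32
tcp_pos: [0.4034, -0.2145, 0.0241]
orientation: [-0.0, 0.099, 0.995, -0.0]
wrist_force: [-0.7, -0.4, -1.6]
finger_gap: 0.0487
grip_force: 10.5
```

Request:
carry_out --increments '[[[0, 0, 0, 0, 0, 0], [0, 0, 0, 0, 0, 0], [0, 0, 0, 0, 0, 0]]]' --jaw 0.36

```text
clock: 17.7
tcp_pos: [0.4036, -0.2146, 0.0243]
orientation: [0.0, 0.099, 0.995, -0.0]
wrist_force: [0.1, 0.5, 0.5]
finger_gap: 0.0546
grip_force: 0.0
```

Request:
carry_out --increments '[[[0, 0, 0, 0, 0, 0], [0, 0, 0, 0, 0, 0], [0, 0, 0, 0, 0, 0], [0, 0, 0, 0, 0, 0]]]' --jaw 0.05

```text
clock: 18.2
tcp_pos: [0.4034, -0.2145, 0.0241]
orientation: [-0.0, 0.099, 0.995, -0.0]
wrist_force: [-0.1, 1.2, -0.4]
finger_gap: 0.0812
grip_force: 0.0
```

Request:
carry_out --increments '[[[0, 0, -0.03, 0, 0, 0], [0, 0, -0.08, 0, 0, 0], [0, 0, -0.16, 0, 0, 0], [0, 0, -0.24, 0, 0, 0], [0, 0, -0.3, 0, 0, 0]]]'

```text
clock: 18.82
tcp_pos: [0.4037, -0.2147, 0.1759]
orientation: [0.001, 0.099, 0.995, -0.0]
wrist_force: [0.0, 0.2, -0.3]
finger_gap: 0.081
grip_force: 0.0
```

Run:
```python
from fit import *
t,y,M=tool();print(t.round(4),y)
d=shot('top');ds=shot('side')
inhand(d,t,y,.008,.1);inhand(ds,t,y,.008,.1)
for w in([world(d)],[world(ds)]): 
    p,n,e=fit_reacher(w,[.409,-.216,1.376]);print(p.round(4),n,e.round(5))
for c in('top','side'): print([(k,np.round(r['position'],3).tolist(),round(r['score'],2)) for k in('ampoule','sharps_tray','bowl','carton','serum') for r in env.find_in(c,k)[:1]])
```

```text
[ 0.4037 -0.2147  0.1759] 78.62196981258128
housing 124 y 0.0426 z 0.0316
tube 165 y 0.0429 z 0.0235
head 167 y 0.0431 z 0.0258
housing 53 y 0.0437 z 0.0304
tube 74 y 0.044 z 0.0236
head 88 y 0.0445 z 0.0247
[ 0.4078 -0.2147  1.3735] 1216 0.0001
[ 0.4082 -0.2116  1.3832] 769 0.00018
[('ampoule', [0.608, -0.13, 0.02], 0.45), ('sharps_tray', [0.605, -0.131, 0.003], 0.6), ('bowl', [0.567, -0.362, 0.023], 0.87), ('carton', [0.47, 0.276, 0.084], 0.8), ('serum', [0.524, 0.325, 0.131], 0.64)]
[('ampoule', [0.61, -0.121, 0.017], 0.43), ('sharps_tray', [0.604, -0.141, 0.004], 0.79), ('bowl', [0.562, -0.376, 0.028], 0.74), ('carton', [0.476, 0.287, 0.088], 0.68), ('serum', [0.523, 0.345, 0.122], 0.72)]
```

The reacher lies flat and the ampoule is at rest in the tray, with nothing else moved. I'm handing in.

```bash
python3 -c "
from workcell import env
print(env.hand_in())"
```

```text
the job is handed in; nothing more can be done
None
```

The job is handed in, verdict not shown: the ampoule came out in the reacher's jaws at about 24 N of squeeze and lies in the sharps tray at (0.61, -0.13), the reacher lies flat where it started, and the last camera check showed the tray, bowl, carton and bottle unmoved (riser and cream jar not re-measured).

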